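# Seat the slide carrier in the four-compartment staining dish

## Task

Pick up the slide carrier from the white drip tray and lower it gently into the teal staining dish that has four compartments, so that each of its four slides goes into a compartment of its own and the carrier's bar comes down fully onto the dish's rim. Do not drop it in; let go of it and leave it sitting level there. Leave the magenta two-compartment dish where it stands.

Things in the scene. Friction and masses are not known exactly. Their poses are not given: they have to be found in the camera images.
- carrier_grip (a point): Slide carrier, 0.2 kg: centre of its blue grip block (x 30, y 16, z 56 mm; pinch the 16), z up, y along the bar. Under it a dark bar (x 20, y 150, z 10 mm, top 28 mm below this point), from which four framed slides (x 30, y 6 mm) hang at y = -51, -17, 17, 51 mm to 93 mm below this point. Half-turn symmetric. Starts standing upright on the slides in the tray, this point 97 mm above the bench.
- dish_four: Teal dish, loose, 0.6 kg: x 62, y 139, height 65 mm, walls and floor 3 mm, open top; origin at the centre of its underside, z up. Dividers to rim height make four compartments, each x 56, y 31 mm, centred at y = -51, -17, 17, 51 mm. Half-turn symmetric. With the carrier home the bar lies on the rim along y, its grip centre 103 mm above this origin, slides clear of the floor.
- dish_two: Wrong dish, a bystander: magenta, same outer size as the teal one (x 62, y 139, height 65 mm), loose, 0.6 kg, one divider across the middle, so only two compartments. Origin at the centre of its underside, z up.
- tray: White drip tray under the carrier, fixed: x 80, y 170 mm, floor 4 mm thick, rim 10 mm high. Origin at the centre of its underside, z up.
Things that resemble listed ones, but are neither listed nor needed, are in the scene too. What is shaped like the dish_four but blue, orange or purple is not meant.

How it is judged (in metres and radians):
At the end, for the whole second after the job is handed in: Each slide in its own compartment of the teal dish, bar on its rim: grip centre within 20 mm (dish x) and 16 mm (dish y) of the dish's middle, 96 to 108 mm above its underside, bar along the dish within 20 degrees, upright within 6 degrees; dish level on the bench, at rest (x of carrier_grip in the frame of dish_four between -0.02 and 0.02 m and y of carrier_grip in the frame of dish_four between -0.016 and 0.016 m and z of carrier_grip in the frame of dish_four between 0.096 and 0.108 m and angle between the y axis of carrier_grip and the y axis of dish_four, either way round below 0.35 rad and angle between carrier_grip's own z axis and vertical below 0.105 rad and angle between dish_four's own z axis and vertical below 0.1 rad and height (world z) of dish_four below 0.015 m and linear speed of dish_four below 0.02 m/s and height (world z) of carrier_grip below 0.12 m); the robot touches nothing.
It fails at once if the magenta dish is pushed more than 20 mm or tipped (distance of dish_two from where it was at the start of the episode above 0.02 m or angle between dish_two's own z axis and vertical above 0.2 rad).
It fails at once if the carrier is dropped into the dish (faster than 0.5 m/s while entering it) (horizontal distance between carrier_grip and dish_four below 0.05 m and z of carrier_grip in the frame of dish_four below 0.15 m and linear speed of carrier above 0.5 m/s).
It also fails if it takes over 40 s, if anything falls off the work surface, if the arm or the gripper's body presses on something with over 40 N, if the wrist force passes 120 N, or if a joint passes its speed limit or range.

## Robot

A 6-joint arm with a two-finger parallel gripper is mounted at the origin on the work surface. World frame = base frame: x ahead of the robot, y to its left, z up, the work surface at z = 0. Lengths are in m, angles in degrees, forces in N, time in s.
With the tool pointing down it reaches from about 0.325 to 0.775 m from the base axis. Payload 5.5 kg.
Tool frame: the origin (TCP) lies at the centre of the arm's flange, where the gripper is bolted on; the fingertips stand 182 mm ahead of it and the grasp point (between the pads) lies 163 mm ahead of it; z points along the fingers, y is the direction in which the jaws open and shut (so a half turn about z gives the same grasp; the last joint's range is limited). The gripper opens to 88 mm and grips with 3 to 60 N. Pads are 20 mm wide; open, the fingers measure 115 mm over their backs; the gripper's body (75 mm by 178 mm) begins 61 mm behind the grasp point.
Start: joints at [61.954, 5.22, 70.514, -0, 104.267, -3.249], TCP at [0.252, 0.545, 0.405] pointing down, gripper open.
Joint ranges: [-164.24, 164.24], [-49.07, 125.15], [9.68, 141.18], [-86.29, 266.29], [3.28, 154.24], [-151.56, 151.56]. Speed limits (degrees/s): [147.25, 147.25, 172.46, 180, 180, 180].

## Interface

Orientations are given as [roll, pitch, yaw] about the fixed x, y, z axes, in that order (R = Rz(yaw) Ry(pitch) Rx(roll)).
In Python, from station import r gives the robot as it stands. The module is installed in compiled form; this text tells all that it offers. Calls block until the motion is done:
- r.reach(position, orientation): joint-space move of the TCP to a pose.
- r.servo_line(position, rotation=None, speed=0.15): straight line of the TCP; rotation=None keeps the orientation; speed is the mean speed in m/s.
- r.move_joints(angles): joint-space move.
- r.let_go() and r.grab(squeeze=None): open the fingers fully, or close them until they stop; squeeze is the grip in N (None keeps the last).
- r.wait(seconds).
- r.inverse_kinematics(position, orientation): joint angles nearest the present ones, or None.
- r.sense(): the state.
- r.snapshot(name): name is "scene" or "side" or "wrist"; returns a dict with "frame" (420x560x3 uint8, red, green, blue), "fx", "fy", "cx", "cy" (pixels), "dist_coeffs" ([k1, k2, p1, p2, k3] as OpenCV has them; the pictures are not rectified), "R" (3x3) and "t" (3): a world point X has camera coordinates R X + t. Camera axes: x right, y down, z forward; pixel columns grow to the right and rows downward; lengths in m; the calibration is good to about 2 mm. A picture is of the moment at which its call begins. There is no depth.
A pose or a line that the arm cannot do raises r.IKError and nothing moves.
- r.hand_in(): hands the job in, once; it reports no verdict.
The state is a dict: "clock": time; "joints": joint angles; "joint_vel": joint speeds; "joint_torque": joint torques, N m; "tcp_pos": TCP position; "orientation": TCP orientation; "contact_force": force on the tool from outside, world axes, zero at the start; "torque": the same for the moment, N m; "opening": finger opening in m.
Only numpy, scipy, OpenCV 4.12 (cv2) and the standard library are available. Lean on these libraries where they do the work, as an engineer would, in place of code of your own. Each camera call takes 0.05 s, during which the arm holds its last target.

## Working session

There is one attempt and no reset: what is moved stays moved. The work goes in short steps, each a Python script; the robot and the scene stay as the last script left them, time stands still between calls to the robot, and variables do not carry over. Pictures are saved under pics/ and viewed, and the job is handed in when it is done.

```bash
mkdir -p pics
python3 - <<'E'
from station import r
import cv2,pickle
for n in ["scene","side","wrist"]:
    s=r.snapshot(n); pickle.dump(s,open(n+".pkl","wb")); cv2.imwrite(f"pics/{n}0.png",s["frame"][:,:,::-1])
    print(n,s["fx"],s["cx"],s["cy"],s["dist_coeffs"],-s["R"].T@s["t"])
print(r.sense())
E
```

```text
scene 395.93857098433017 284.62409209788865 212.01960831866296 [0.02354727 0.         0.         0.         0.        ] [1.15189535 0.28091267 0.73011971]
side 424.50402367757596 272.3643210916288 212.8101884155762 [-0.08400893  0.          0.          0.          0.        ] [ 0.46491021 -0.61217316  0.69923361]
wrist 334.62579679527744 286.9444819676481 210.1097112138793 [-0.04017231  0.          0.          0.          0.        ] [0.19234306 0.57120528 0.38243311]
{'clock': 0.15, 'joints': array([ 6.19533759e+01,  5.25515581e+00,  7.05628042e+01, -2.00793940e-04,
        1.04265841e+02, -3.25029748e+00]), 'joint_vel': array([ 0.03383044, -0.14063402, -0.21178288,  0.06626448, -0.11103121,
        0.0552313 ]), 'joint_torque': array([ 1.26332154e-03, -4.47039163e+01, -4.06912315e+01,  6.99210400e-02,
        2.73167779e-02, -1.03394459e-04]), 'tcp_pos': array([0.25168458, 0.54473203, 0.40377777]), 'orientation': array([-1.79916323e+02, -4.55699420e-03,  1.55203621e+02]), 'contact_force': array([-0.58393598,  0.23489   , -0.18148998]), 'torque': array([0.05587384, 0.01782984, 0.02487817]), 'opening': 0.08761183406059866}
```

View pics/scene0.png

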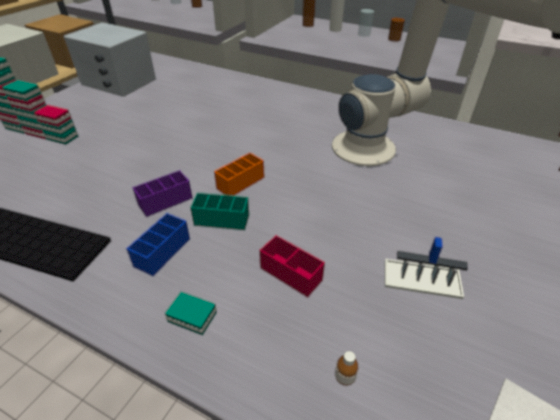

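View pics/side0.png

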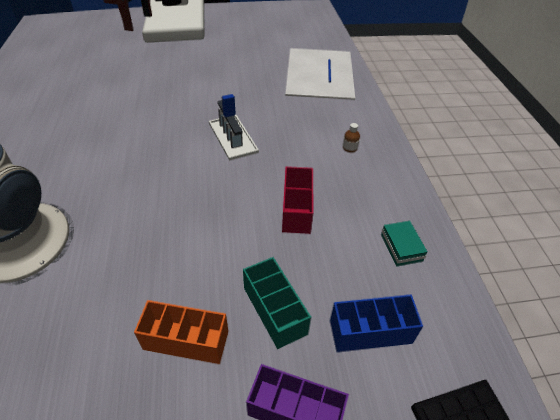

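View pics/wrist0.png

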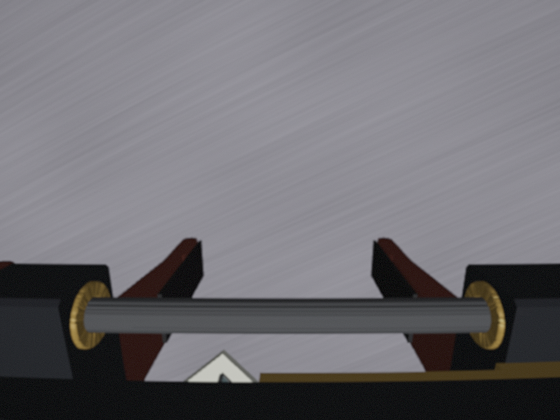

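The scene and side views show:
- **Teal dish:** about (220,211) in scene and (276,300) in side.
- **Carrier on the tray:** about (428,268) in scene and (232,125) in side.
- **Magenta dish:** about (292,265) in scene and (298,200) in side.

The wrist view shows only the bench and a corner of the tray.

I'll enlarge both views and mask them.

```bash
cat > h.py <<'E'
import numpy as np,cv2
def ray(s,uv):
    K=np.array([[s["fx"],0,s["cx"]],[0,s["fy"],s["cy"]],[0,0,1.]])
    p=cv2.undistortPoints(np.array(uv,float).reshape(-1,1,2),K,np.array(s["dist_coeffs"])).reshape(-1,2)
    d=np.c_[p,np.ones(len(p))]@s["R"]
    return -s["R"].T@s["t"], d/np.linalg.norm(d,axis=1,keepdims=True)
def plane(s,uv,z):
    c,d=ray(s,uv); return c+d*((z-c[2])/d[:,2])[:,None]
def tri(s1,u1,s2,u2):
    c1,d1=ray(s1,[u1]);c2,d2=ray(s2,[u2]);d1=d1[0];d2=d2[0]
    a=np.linalg.lstsq(np.c_[d1,-d2],c2-c1,rcond=None)[0]
    p,q=c1+a[0]*d1,c2+a[1]*d2
    return (p+q)/2,np.linalg.norm(p-q)
def proj(s,X):
    K=np.array([[s["fx"],0,s["cx"]],[0,s["fy"],s["cy"]],[0,0,1.]])
    return cv2.projectPoints(np.array(X,float).reshape(-1,1,3),cv2.Rodrigues(s["R"])[0],s["t"],K,np.array(s["dist_coeffs"]))[0].reshape(-1,2)
def mask(s,h0,h1,smin=120,vmin=40):
    hsv=cv2.cvtColor(s["frame"],cv2.COLOR_RGB2HSV)
    return cv2.inRange(hsv,(h0,smin,vmin),(h1,255,255))
E
python3 - <<'E'
import pickle,cv2,numpy as np
from h import *
for n,b1,b2,b3 in [("scene",(180,180,260,240),(380,230,475,300),(255,235,330,295)),("side",(235,250,320,350),(200,85,265,165),(275,160,325,240))]:
    s=pickle.load(open(n+".pkl","rb"));f=s["frame"][:,:,::-1]
    for i,b in enumerate((b1,b2)):
        c=f[b[1]:b[3],b[0]:b[2]]; cv2.imwrite(f"pics/{n}_c{i}.png",cv2.resize(c,None,fx=6,fy=6,interpolation=cv2.INTER_CUBIC))
    for nm,h0,h1 in (("teal",70,95),("blue",105,125),("mag",165,180)):
        m=mask(s,h0,h1); k,l,st,ce=cv2.connectedComponentsWithStats(m)
        for j in range(1,k):
            if st[j][4]>60: print(n,nm,st[j],ce[j].round(1))
E
```

```text
scene teal [ 0 67 11 10 68] [ 4.6 71. ]
scene teal [  3  80  34  14 301] [20.2 86.6]
scene teal [ 17 115  21   8  70] [ 27.2 118.8]
scene teal [ 43 127  32  11 135] [ 60.2 132.7]
scene teal [ 191  194   57   35 1698] [219.8 210.6]
scene teal [ 166  292   49   37 1060] [190.1 309.6]
scene blue [ 127  214   62   61 2144] [158.5 243.7]
scene blue [429 237  13  27 212] [435.2 250.1]
scene mag [  8  95  34   9 100] [25.7 99.7]
scene mag [ 35 105  33  15 313] [ 50.8 111.8]
scene mag [ 260  236   64   60 2272] [291.5 264.8]
side teal [384 221  43  38 955] [405.  239.2]
side teal [ 243  258   68   75 1036] [276.1 296.8]
side blue [ 70   0  48  11 384] [90.5  4.6]
side blue [128   0  14   7  82] [134.7   3.1]
side blue [230   0  46   2  63] [248.6   0.3]
side blue [ 330    0  138   24 2997] [399.5  10.9]
side blue [  0  11  16  24 123] [ 7.7 20.1]
side blue [222  94  13  23 257] [228.2 105.1]
side blue [ 330  295   93   57 4151] [374.8 322.5]
side mag [ 282  167   31   67 1888] [297.6 199.9]
```

View pics/side_c0.png

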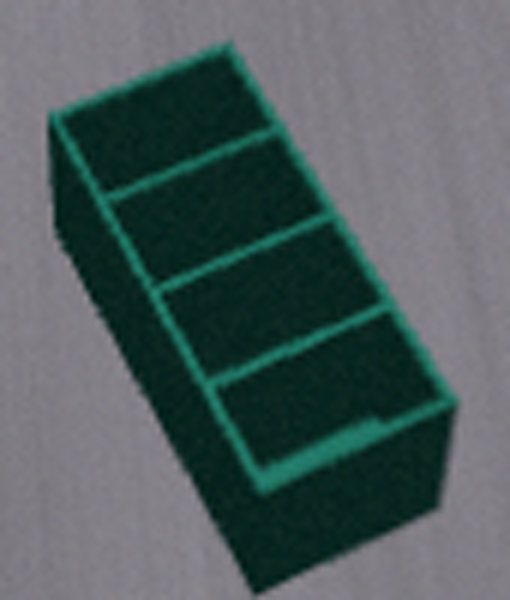

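View pics/side_c1.png

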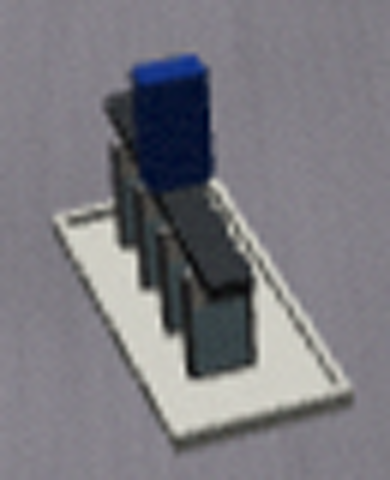

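View pics/scene_c0.png

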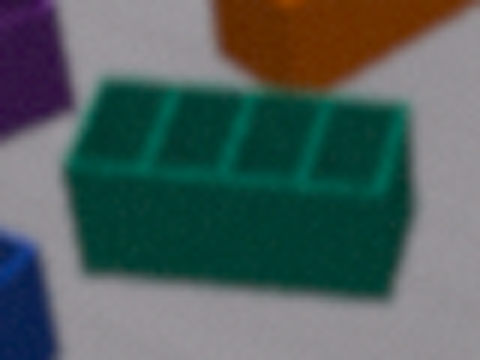

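View pics/scene_c1.png

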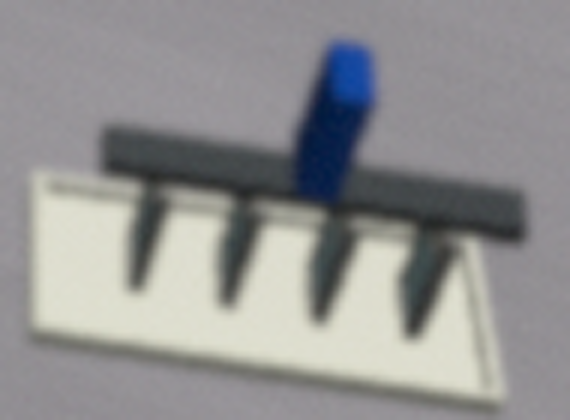

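The crops show the teal dish's four compartments and its rim corners clearly, and the carrier's bar and blue grip. I'll measure both.

Run:
```python
import pickle,cv2,numpy as np
from h import *
S={n:pickle.load(open(n+".pkl","rb")) for n in("scene","side")}
f=lambda o,P:[(o[0]+(x+.5)/6-.5,o[1]+(y+.5)/6-.5) for x,y in P]
dA=f((180,180),[(105,80),(410,103),(380,192),(68,168)])
dB=f((235,250),[(230,42),(50,115),(262,492),(457,403)])
def quad(P):
    P=P[:,:2]; rc=cv2.minAreaRect(P.astype(np.float32)*1000)
    e=[np.linalg.norm(P[i]-P[(i+1)%4])*1000 for i in range(4)]
    i=int(np.argmax(e)); 
    j=(i+2)%4
    v=(P[(i+1)%4]-P[i])-(P[(j+1)%4]-P[j]); return P.mean(0).round(4),np.round(e),np.degrees(np.arctan2(v[1],v[0]))%180
print("dish scene",quad(plane(S["scene"],dA,.065)));print("dish side",quad(plane(S["side"],dB,.065)))
g=tri(S["scene"],(435.2,250.1),S["side"],(228.2,105.1));print("grip",g)
# top face centre of block z=.125
print("block top scene",plane(S["scene"],f((380,230),[(352,72)]),.125),"side",plane(S["side"],f((200,85),[(172,72)]),.125))
tA=f((380,230),[(352,72)])[0];tB=f((200,85),[(170,72)])[0];print(tri(S["scene"],tA,S["side"],tB))
# bar
b=plane(S["scene"],f((380,230),[(105,128),(525,192)]),.069);v=b[1]-b[0];print("bar back edge",b,np.linalg.norm(v),np.degrees(np.arctan2(v[1],v[0]))%180)
b=plane(S["side"],f((200,85),[(105,95),(205,288)]),.069);v=b[1]-b[0];print("bar side",b,np.linalg.norm(v),np.degrees(np.arctan2(v[1],v[0]))%180)
b=plane(S["side"],f((200,85),[(252,283)]),.069);print(b)
t=plane(S["side"],f((200,85),[(55,215),(178,438),(352,392),(218,182)]),.010);print("tray",quad(t))
t=plane(S["scene"],f((380,230),[(32,172),(478,235),(505,395),(32,330)]),.010);print("tray",quad(t))
for n,h0,h1,z in (("mag",165,180,.03),("blue",105,125,.03)):print(n,plane(S["scene"],[(291.5,264.8)],.03),plane(S["side"],[(297.6,199.9)],.03));break
```

```text
dish scene (array([ 0.5262, -0.2213]), array([137.,  60., 134.,  60.]), np.float64(111.0683561702229))
dish side (array([ 0.527 , -0.2234]), array([ 61., 138.,  61., 139.]), np.float64(109.99431758852697))
grip (array([0.47435648, 0.30853674, 0.09705586]), np.float64(0.0009960157940462747))
block top scene [[0.47547146 0.30830843 0.125     ]] side [[0.47615986 0.30247488 0.125     ]]
(array([0.47468537, 0.30784499, 0.12283583]), np.float64(0.002417109704708551))
bar back edge [[0.48637344 0.23401568 0.069     ]
 [0.44617111 0.37908793 0.069     ]] 0.15053964851334167 105.48908518696243
bar side [[0.44672305 0.37621357 0.069     ]
 [0.48261807 0.23003509 0.069     ]] 0.1505210988373467 103.79635287248965
[[0.50181123 0.23132731 0.069     ]]
tray (array([0.4808, 0.2996]), array([171.,  78., 167.,  78.]), np.float64(106.31596355615889))
tray (array([0.4782, 0.3034]), array([172.,  78., 171.,  81.]), np.float64(107.15596513526036))
mag [[0.60374589 0.02590963 0.03      ]] [[0.60857455 0.02474032 0.03      ]]
```

Both views agree to 1–2 mm, and the sizes match the given ones (139×61 rim, 150 mm bar, grip at z 0.097):
- **Grip:** (0.4745, 0.3075), bar direction about 104.8°.
- **Dish:** (0.5266, −0.2224), y axis at about 110.4°.

Next I'll hover above the carrier and check with the wrist camera.

Run:
```python
from station import r
import cv2,pickle
from h import *
print(r.inverse_kinematics([.4745,.3075,.40],[180,0,14.8]),r.inverse_kinematics([.5266,-.2224,.45],[180,0,20.4]))
r.reach([.4745,.3075,.40],[180,0,14.8])
s=r.snapshot("wrist");pickle.dump(s,open("w1.pkl","wb"))
st=r.sense();print(st["clock"],st["joints"],st["tcp_pos"],st["orientation"],st["contact_force"])
f=s["frame"][:,:,::-1].copy()
cv2.imwrite("pics/w1.png",f)
print(proj(s,[[.4745,.3075,.125],[.4745,.3075,.097]]))
```

```text
[ 2.94979085e+01 -1.83937438e-01  7.65432082e+01 -2.54444375e-14
  1.03640729e+02  1.04697908e+02] [-2.63057527e+01  1.63117027e+00  6.96261374e+01 -2.54444375e-14
  1.08742692e+02  4.32942473e+01]
1.85 [ 2.95511499e+01 -1.81525015e-01  7.65401115e+01  1.15332955e-02
  1.03639987e+02  1.04661892e+02] [0.47421479 0.30797884 0.40000681] [-1.79988796e+02  1.45631185e-03  1.48919782e+01] [-0.49299867  0.83960075 -0.36619494]
[[285.53499523 214.05776005]
 [285.66954084 205.79912162]]
```

View pics/w1.png

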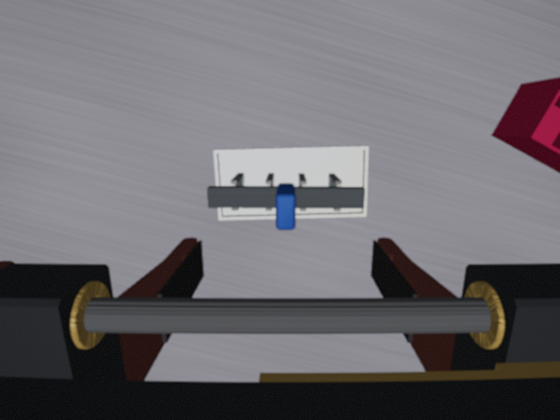

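The grip is at (286,206), centred between the fingers, and the bar is horizontal in the view to within about 0.4°. I'll check the fore-aft position against the expected block corners, then grasp.

Run:
```python
import pickle
from h import *
s=pickle.load(open("w1.pkl","rb"))
m=mask(s,105,125); k,l,st,ce=cv2.connectedComponentsWithStats(m); print([ (st[j],ce[j]) for j in range(1,k) if st[j][4]>100])
a=np.radians(104.8);y=np.array([np.cos(a),np.sin(a),0]);x=np.array([np.sin(a),-np.cos(a),0])
g=np.array([.4745,.3075,.097])
P=np.array([g+i*.015*x+j*.008*y+k*.028*np.array([0,0,1]) for i in(-1,1) for j in(-1,1) for k in(-1,1)])
p=proj(s,P);print(p.min(0),p.max(0)); print(proj(s,[g+.005*x])-proj(s,[g]))
# bar edge line slope via dark mask
hsv=cv2.cvtColor(s["frame"],cv2.COLOR_RGB2GRAY)
g2=hsv.astype(float)
for c in (215,230,250,265,310,325,340,355):
    col=g2[176:215,c]; print(c,[176+i for i in range(39) if col[i]<75][:1],[176+i for i in range(39) if col[i]<75][-1:])
```

```text
[(array([276, 185,  20,  44, 794], dtype=int32), array([285.25692695, 206.65617128]))]
[275.18465578 183.28226407] [295.86928805 232.2967125 ]
[[-1.86720542e-03 -5.64414504e+00]]
215 [187] [203]
230 [187] [205]
250 [188] [205]
265 [188] [205]
310 [188] [205]
325 [188] [205]
340 [188] [206]
355 [188] [189]
```

The prediction matches the mask to within about 1–2 mm, so I'll descend, grip and lift.

Run:
```python
from station import r
import cv2,pickle
from h import *
r.servo_line([.4750,.3075,.30],[180,0,14.6],speed=.12)
r.servo_line([.4750,.3075,.264],[180,0,14.6],speed=.05)
st=r.sense();print(st["clock"],st["tcp_pos"],st["orientation"],st["contact_force"])
r.grab(25);r.wait(.2)
st=r.sense();print(st["clock"],st["opening"],st["contact_force"],st["tcp_pos"])
r.servo_line([.4750,.3075,.29],speed=.05)
r.servo_line([.4750,.3075,.42],speed=.15)
st=r.sense();print(st["clock"],st["opening"],st["contact_force"],st["tcp_pos"])
for n in("scene","side","wrist"):
    s=r.snapshot(n);pickle.dump(s,open(n+"2.pkl","wb"));cv2.imwrite(f"pics/{n}2.png",s["frame"][:,:,::-1])
```

```text
3.7 [0.47507844 0.30754636 0.26432187] [-1.79991711e+02 -2.91079869e-02  1.46008680e+01] [ 0.11976278 -0.17684324  0.02866783]
5.0 0.01608209688340765 [-0.76411114  1.51782253  0.43540271] [0.47497762 0.30760087 0.26403478]
6.6833 0.01584623378772723 [ 0.58566937  0.40687754 -3.52840473] [0.47502778 0.30752171 0.41860997]
```

View pics/wrist2.png

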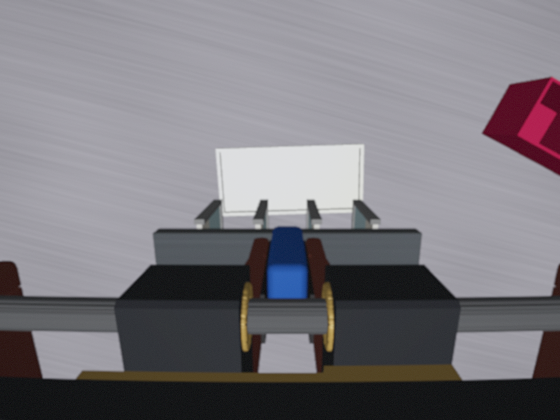

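View pics/side2.png

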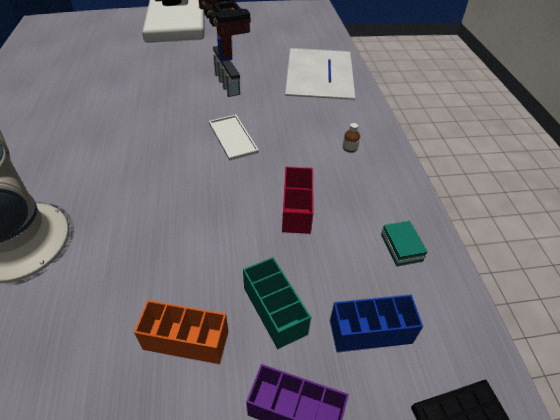

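The wrist view shows the carrier held level, with the bar horizontal at row ~245. The side view shows it clear of the tray at about (228,75), and its weight registers. I'll carry it over to the teal dish and check the alignment.

Run:
```python
from station import r
import cv2,pickle
from h import *
r.reach([.5266,-.2224,.42],[180,0,20.4])
r.servo_line([.5266,-.2224,.365],speed=.1)
r.wait(.3)
st=r.sense();print(st["clock"],st["opening"],st["contact_force"],st["tcp_pos"],st["orientation"])
for n in("scene","side","wrist"):
    s=r.snapshot(n);pickle.dump(s,open(n+"3.pkl","wb"));f=s["frame"][:,:,::-1]
    b={"scene":(150,120,290,260),"side":(205,190,345,360),"wrist":(0,0,560,420)}[n]
    c=f[b[1]:b[3],b[0]:b[2]];k=1 if n=="wrist" else 3.5
    cv2.imwrite(f"pics/{n}3.png",cv2.resize(c,None,fx=k,fy=k,interpolation=cv2.INTER_CUBIC))
```

```text
9.7583 0.01568314278545068 [ 0.32037244 -0.46797681 -2.31400548] [ 0.5266399  -0.22242862  0.36568388] [ 1.79952538e+02 -4.46682261e-02  2.03976033e+01]
```

View pics/wrist3.png

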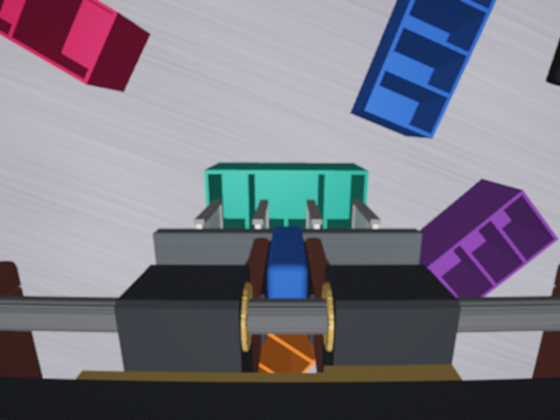

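View pics/side3.png

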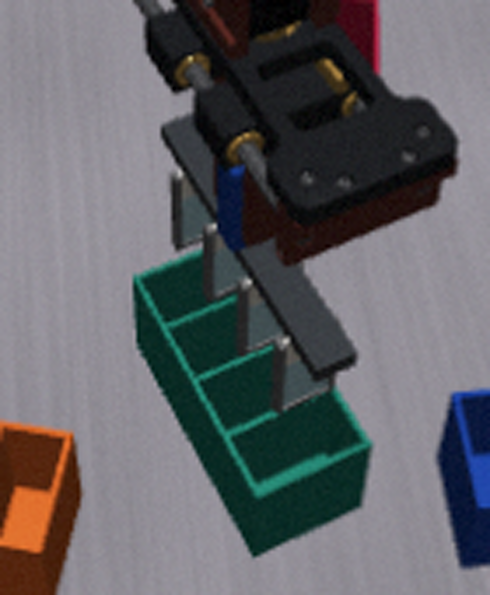

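View pics/scene3.png

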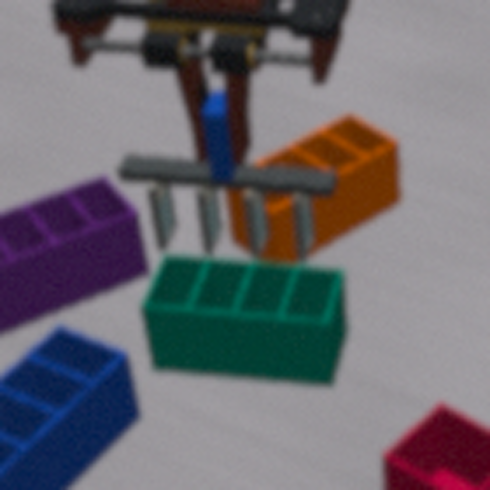

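All three views agree. In the wrist view the dish midline (column 286) is under the grip (column 287), the bar is parallel to the rim, and each slide is over its own compartment. I'll lower it slowly, watching the force.

Run:
```python
from station import r
import cv2,pickle
from h import *
P=lambda z,v:r.servo_line([.5266,-.2224,z],[180,0,20.4],speed=v)
f0=r.sense()["contact_force"][2]
z=.365
while z>.263:
    z-= .015 if z>.29 else .002
    P(z,.05 if z>.278 else .02)
    st=r.sense();df=st["contact_force"]
    print(round(z,3),st["tcp_pos"][2].round(4),df.round(1),round(st["clock"],2))
    if df[2]-f0>4: break
    if np.hypot(df[0],df[1])>6: print("lateral");break
r.wait(.2);st=r.sense();print(st["clock"],st["contact_force"],st["torque"],st["tcp_pos"])
for n in("scene","side"):
    s=r.snapshot(n);f=s["frame"][:,:,::-1]
    b={"scene":(150,140,290,260),"side":(205,210,345,360)}[n]
    c=f[b[1]:b[3],b[0]:b[2]]
    cv2.imwrite(f"pics/{n}4.png",cv2.resize(c,None,fx=3.8,fy=3.8,interpolation=cv2.INTER_CUBIC))
```

```text
0.35 0.3493 [-0.4  0.4 -1.9] 10.36
0.335 0.3344 [ 0.  -0.6 -1.6] 10.81
0.32 0.3194 [-0.5 -0.2 -2.5] 11.26
0.305 0.3044 [-0.3 -0.4 -2.7] 11.71
0.29 0.2894 [ 0.4  0.4 -2.8] 12.16
0.288 0.2881 [-0.7 -0.8 -2.5] 12.41
0.286 0.2859 [-0.4  0.  -2.8] 12.66
0.284 0.2837 [-0.2  0.  -2.7] 12.91
0.282 0.2818 [-0.1  0.6 -2.3] 13.16
0.28 0.2798 [ 0.4 -0.4 -2. ] 13.41
0.278 0.2778 [-0.2  0.6 -2.2] 13.66
0.276 0.2758 [-0.2  0.5 -2.3] 13.91
0.274 0.2738 [-0.2  0.3 -2.6] 14.16
0.272 0.2718 [ 0.7  0.1 -2.3] 14.41
0.27 0.27 [-0.3  0.4 -1.1] 14.66
0.268 0.27 [-3.1  1.1  7. ] 14.91
15.1083 [-3.05380856  0.41973529  6.90922113] [ 3.71404948e-01  8.85032114e-01 -7.99505968e-04] [ 0.52650165 -0.22233107  0.26997409]
```

View pics/side4.png

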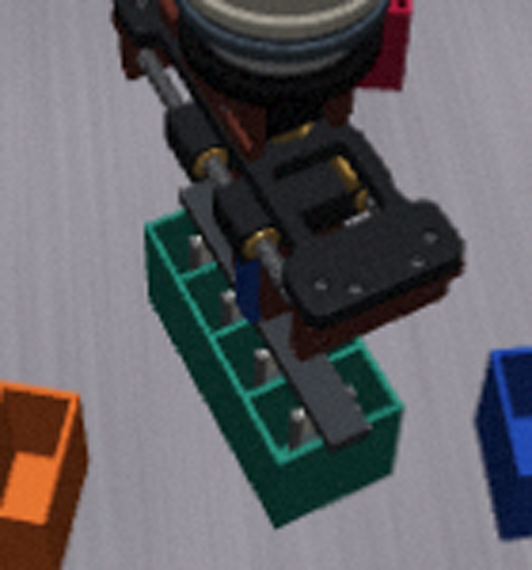

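View pics/scene4.png

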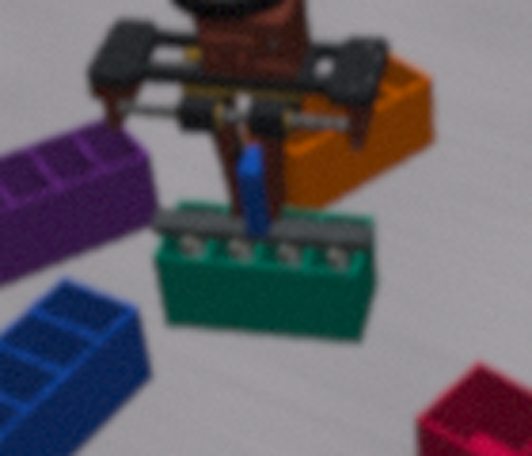

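The bar touched the rim at exactly the expected height (TCP 0.270), and each slide is in its own compartment. I'll release and retreat.

Run:
```python
from station import r
import cv2,pickle
from h import *
r.servo_line([.5265,-.2223,.2695],[180,0,20.4],speed=.02)
r.let_go()
st=r.sense();print(st["clock"],st["opening"],st["contact_force"])
r.servo_line([.5265,-.2223,.36],speed=.1)
r.servo_line([.48,-.10,.45],speed=.2)
r.wait(.3);print(r.sense()["clock"])
S={}
for n in("scene","side"):
    s=r.snapshot(n);S[n]=s;pickle.dump(s,open(n+"5.pkl","wb"));f=s["frame"][:,:,::-1]
    b={"scene":(150,140,290,260),"side":(205,210,345,360)}[n]
    c=f[b[1]:b[3],b[0]:b[2]]
    cv2.imwrite(f"pics/{n}5.png",cv2.resize(c,None,fx=3.8,fy=3.8,interpolation=cv2.INTER_CUBIC))
    m=mask(s,105,125);k,l,st,ce=cv2.connectedComponentsWithStats(m)
    print(n,[(st[j],ce[j].round(1)) for j in range(1,k) if st[j][4]>60])
    print(proj(s,[[.5265,-.2223,.103]]))
```

```text
16.6333 0.08786515447748991 [ 0.68327963 -0.18899921 -0.23327732]
18.9333
scene [(array([213, 179,   9,  24, 162], dtype=int32), array([217.3, 190.4])), (array([ 127,  214,   62,   61, 2143], dtype=int32), array([158.5, 243.7]))]
[[217.77277838 190.5071321 ]]
side [(array([ 71,   0,  78,  11, 570], dtype=int32), array([109.2,   4.3])), (array([ 330,    0,  138,   24, 2993], dtype=int32), array([399.5,  10.9])), (array([  0,   8,  18,  40, 404], dtype=int32), array([ 6.3, 23.6])), (array([267, 265,  19,  30, 450], dtype=int32), array([275.8, 279.3])), (array([ 330,  295,   93,   57, 4152], dtype=int32), array([374.8, 322.5]))]
[[275.46318047 279.06015867]]
```

View pics/side5.png

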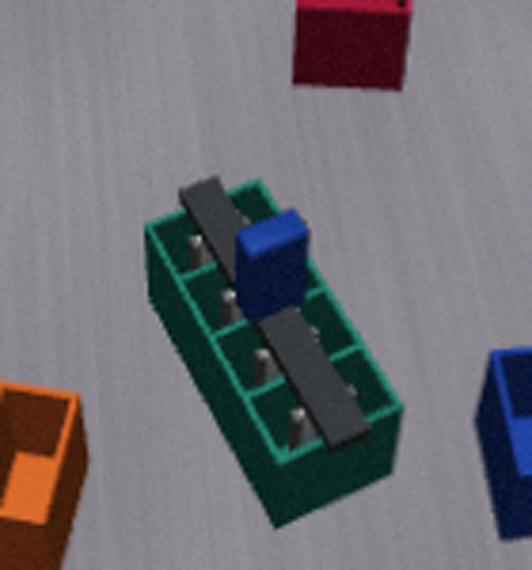

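View pics/scene5.png

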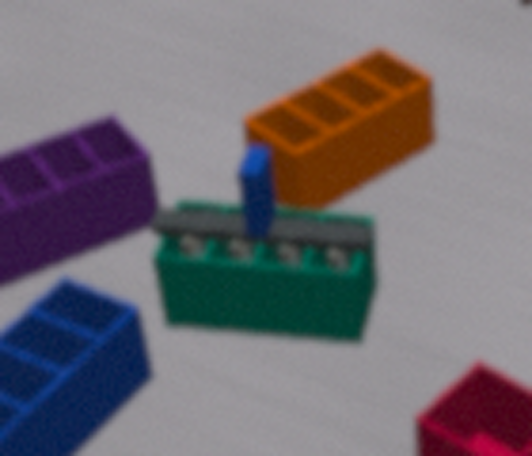

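The bar lies on the rim, level and centred. The grip blob sits within half a pixel of the predicted home position in both views (scene 217.3,190.4; side 275.8,279.3), and the arm is clear.

Run:
```python
from station import r
import pickle
from h import *
a,b=[pickle.load(open(n+"5.pkl","rb")) for n in("scene","side")]
print(tri(a,(217.3,190.4),b,(275.8,279.3)))
for n,s in(("scene",a),("side",b)):
    k,l,st,ce=cv2.connectedComponentsWithStats(mask(s,165,180)); j=1+st[1:,4].argmax(); print(n,ce[j])
r.hand_in()
```

```text
(array([ 0.52702803, -0.22320705,  0.10344601]), np.float64(0.00020978774570326478))
scene [291.60395604 264.8821978 ]
side [297.60890302 199.90937997]
the job is handed in; nothing more can be done
```

I moved the carrier from the white drip tray into the teal four-compartment dish, let go of it and handed the job in; the system gives no verdict. The clock read about 19 s at my last check, against the 40 s limit.

- **Placing:** I lowered it slowly until the bar met the rim at the expected height, with about 7 N of upward contact force. It was never dropped.
- **Final position:** After release, the two views put the grip centre at (0.527, −0.223, 0.1034). That is about 1 mm from the dish middle I measured at the start, and close to the expected home height of 0.103.
- **Fit:** The pictures show the bar level along the rim and one slide in each compartment.
- **Surroundings:** The magenta dish stayed where it was, to within 0.1 pixel in both views. The gripper was open and well clear of everything.

No check failed. The views differed by at most about 2 mm on the grip and dish centres, and by 2–6 mm on rougher points such as the top of the grip block and the magenta dish. That is small next to the roughly 12 mm clearance around each slide.

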